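# Set the bedside magnifier over a pill bottle

## Task

First stand the pill bottle upright on the small round plate at the end of the magnifier stand's foot. Then squeeze the spring button pin on the magnifier's tube flush, slide the tube out until the pin pops into its other hole, so that the lens stands over the bottle. Let go, and leave the tumbler and the dish where they are.

Things in the scene. Friction and masses are not known exactly. Their poses are not given: they have to be found in the camera images.
- stand: Fixed magnifier stand on the black tray. Origin: below the pin, at the underside of its white foot; z up. Foot: slab 90 mm (x) by 360 mm (y -205 to +155), 8 mm thick. A post 26 x 22 mm, 128 mm tall, at y +138 mm carries a level inner bar along y, centred 112 mm up, on which the tube with the lens slides. Round plate at y -165 mm.
- plate_center (a point): Centre of the top face of the round plate (60 mm across, its top 12 mm above the underside of the foot), where the bottle must stand. With the tube at its start the lens rim ends 59 mm from this centre; with the tube slid out the lens centre is right over it, 100 mm up. Axes as the stand's.
- boom (a joint): Slide of the outer tube, m: 0 at the start (pin in the hole nearer the lens); grows as tube and lens move along the stand's -y, away from the post; 0.090 = pin in the other hole. Bare steel tube 24 mm square, wall 1.5 mm, 150 mm long (stand y -40 to +110 mm at 0), two 11.5 mm holes in its +x side, 90 mm apart. Locked while the pin stands out through a hole; else about 1.5 N of friction.
- pin (a joint): Press of the spring button pin, m: 0 = fully out (5.5 mm proud of the tube's +x side), 0.0055 = flush with that side, 0.007 = under the wall, 0.008 = stop. Spring 1.5 N at 0, 2.9 N at flush. Its domed top lets the hole's edge ride over it when the tube is slid while the pin is held flush (about 6 to 10 N along the tube).
- pin_top (a point): Tip of the pin: round steel button, 10 mm across, domed, on the stand's +x side at stand y = 0, 112 mm above the underside of the foot. It points along the stand's +x (pressing goes along -x). The pin itself stays at this place of the stand while the tube slides over it.
- grip_spot (a point): Point on the tube's centre line, level with the hole nearer the lens (12 mm inside each side face); rides with the tube. At the start the pin is at this spot, so that a squeeze across the tube here (along the stand's x, 24 mm wide plus 5.5 mm of pin) presses the pin flush. Axes as the stand's.
- lens_center (a point): Centre of the round lens at the tube's end, 62 mm across the rim, 6 mm thick, lying level, at the tube's height; 75 mm from grip_spot along the stand's -y; rides with the tube.
- pill_bottle: Loose frosted plastic pill bottle with a white ribbed cap, about 60 g, standing: 35 mm across (cap 37 mm), 64 mm tall, cap the top 16 mm. Origin: centre of its underside; z up its axis. Stands to the left or the right of the stand.
- tumbler: Loose glass tumbler, 70 mm across at the rim, 95 mm tall, standing on the tray on the other side of the stand from the bottle. Origin: centre of its underside. Leave alone.
- dish: Loose low white ceramic dish, 76 mm across, 16 mm tall, on the tray to the right of the stand. Origin: centre of its underside. Leave alone.
- pegboard: Fixed white pegboard organizer standing at the tray's left end, 250 mm long (x), 45 mm deep at its foot, 200 mm tall, facing the stand, with a measuring spoon and a small hand magnifier hung on two 28 mm pegs. Origin: centre of its underside. The tray floor is 6 mm above the table.
Not all that is in view belongs to the job. Of the things like the pill_bottle, leave any that is green or red; of the rest the smaller one is meant.

How it is judged:
On the way, in this order (a step that is already met when the one before it is completed fails the run):
1. the pill bottle stands upright on the round plate, let go, the tube not yet slid (horizontal distance between pill_bottle and plate_center below 0.015 m and z of pill_bottle in the frame of plate_center between -0.004 and 0.004 m and angle between pill_bottle's own z axis and vertical below 0.1 rad and contact force between the fingers and pill_bottle below 0.1 N and value of joint boom below 0.01 m), for 0.2 s.
2. the pin is pressed flush (value of joint pin above 0.0045 m), for 0.05 s.
3. the tube is slid out and the pin has popped into the other hole (value of joint boom above 0.087 m and value of joint pin below 0.0015 m), for 0.2 s.
At the end, for the whole second after the job is handed in: The pin stands fully out (within 1.5 mm) in the tube's other hole, the tube slid out by 90 mm (at least 87); the bottle stands at rest and upright (within 0.1 rad) on the round plate, within 15 mm of its centre; tumbler and dish are within 20 mm of where they began (all of step 3 and horizontal distance between pill_bottle and plate_center below 0.015 m and z of pill_bottle in the frame of plate_center between -0.004 and 0.004 m and angle between pill_bottle's own z axis and vertical below 0.1 rad and linear speed of pill_bottle below 0.02 m/s and distance of each of tumbler, dish from where it was at the start of the episode below 0.02 m); the robot touches nothing.
It fails at once if the tumbler is pushed away or tipped (distance of tumbler from where it was at the start of the episode above 0.02 m or angle between tumbler's own z axis and vertical above 0.3 rad).
It fails at once if the dish is pushed away or tipped (distance of dish from where it was at the start of the episode above 0.02 m or angle between dish's own z axis and vertical above 0.3 rad).
It also fails if it takes over 56 s, if anything falls off the work surface, if the arm or the gripper's body presses on something with over 40 N, if the wrist force passes 120 N, or if a joint passes its speed limit or range.

## Robot

A 7-joint arm with a two-finger parallel gripper is mounted at the origin on the work surface. World frame = base frame: x ahead of the robot, y to its left, z up, the work surface at z = 0. Lengths are in m, angles in rad, forces in N, time in s.
With the tool pointing down it reaches from about 0.4 to 0.85 m from the base axis. Payload 10.4 kg.
Tool frame: the origin (TCP) lies on the mounting face of the last link; the fingertips stand r.tips_ahead ahead of it and the grasp point (between the pads) lies 164 mm ahead of it (r.tips_ahead is the distance from the TCP to the fingertips, in m); z points along the fingers, y is the line along which they close (so a half turn about z gives the same grasp; the last joint's range is limited). The gripper opens to 87 mm and grips with 3 to 60 N. Pads are 19 mm wide; open, the fingers measure 117 mm over their backs; the gripper's body (75 mm by 190 mm) begins 51 mm behind the grasp point.
Start: joints at [-1.286, 0.332, -0.065, 1.46, 0.022, 1.35, -0.088], TCP at [0.189, 0.596, 0.405] pointing down, gripper open.
Joint ranges: [-2.6, 2.6], [-0.5, 2.12], [-1.47, 1.34], [0.16, 2.42], [-1.27, 4.41], [0.06, 2.06], [-2.6, 2.6]. Speed limits (rad/s): [2.22, 2.22, 2.79, 2.79, 3.14, 3.14, 3.14].

## Interface

Orientations are given as a unit quaternion [x, y, z, w].
In Python, from bench import telemetry, imaging, job, r gives the robot as it stands.
- The arm moves only by the tool move_arm, never from a script. Its argument "steps" is a list of rows, each an object of numbers: "dx", "dy", "dz": the shift along the tool's x, y, z in cm; "spin": the turn about the tool's z in rad. In form: [{"dx": .., "dy": .., "dz": .., "spin": ..}, ...]. A call has 1 to 12 rows; each row shifts and turns the commanded pose from where the row before left it, along the tool's axes as they then stand; what a row does not reach is not made up. A row lasts 1/10 s, in which the tool goes at most 50 mm and 8.59 degrees, less where a joint would pass 70% of its speed; a pose out of reach is approached as far as the arm can. A call with a gripper value outside its range is refused whole. "claw" is the finger opening in cm, from 0 to 8.7, set as the call begins (left out, the last holds). The fingers move at their own pace and stop on an object; "squeeze" is the grip in N (left out, the last holds). Time passes only in rows, so rows that do not move let the fingers close. It gives the time, the measured TCP pose, the force, the opening and the grip force at its end, in the units of the state.
- telemetry.read_state(): the state, without advancing time (a new reading comes with each control period).
- imaging.camera(name): name is "scene" or "side" or "wrist"; returns a dict with "img" (420x560x3 uint8, red, green, blue), "camera_matrix" (3x3 intrinsics, pixels), "R" (3x3) and "t" (3): a world point X has camera coordinates R X + t. Camera axes: x right, y down, z forward; pixel columns grow to the right and rows downward; lengths in m; the calibration is good to about 2 mm. The wrist camera is an equidistant fisheye: a pixel r from the principal point sees the ray r / f radians off the axis. A picture is of the moment at which its call begins. There is no depth.
- job.close_job(): hands the job in; it is judged then, once.
The state is a dict: "time": time; "joint_positions": joint angles; "joint_vel": joint speeds; "joint_torque": joint torques, N m; "ee_pos": TCP position; "eef_rot": TCP orientation; "ft_force": force on the tool from outside, world axes, zero at the start; "torque": the same for the moment, N m; "width": finger opening in m; "grip_force": force on a finger pad.
Only numpy, scipy, OpenCV 4.12 (cv2) and the standard library are available. Lean on these libraries where they do the work, as an engineer would, in place of code of your own. Each camera call takes 0.05 s, during which the arm holds its last target. There are 200 camera calls.

## Working session

There is one attempt and no reset: what is moved stays moved. The work goes in short steps, Python scripts to look and compute and a tool call to move; the robot and the scene stay as the last step left them, time stands still between calls to the robot, and variables do not carry over. Pictures are saved under pics/ and viewed, at most 10 in all, crops included, and the job is handed in when it is done.

Besides the shell and the picture viewer there is one more tool, called after "Call:" as a command line: name --argument value ..., lists and objects as JSON in quotes. move_arm: Moves the arm, as the interface text tells. Its arguments: {"type":"object","properties":{"steps":{"type":"array","items":{"type":"object","properties":{"dx":{"type":"number"},"dy":{"type":"number"},"dz":{"type":"number"},"spin":{"type":"number"}}}},"claw":{"type":"number"},"squeeze":{"type":"number"}},"required":["steps"]}

```bash
mkdir -p pics; ls
python3 - <<'E'
from bench import telemetry, imaging, job, r
import cv2,pickle
s=telemetry.read_state();print({k:s[k] for k in('time','ee_pos','eef_rot','width')},r.tips_ahead)
d={}
for n in('scene','side','wrist'):
    c=imaging.camera(n);d[n]=c
    print(n,c['camera_matrix'].tolist(),c['R'].tolist(),c['t'].tolist())
    cv2.imwrite(f'pics/{n}0.png',cv2.resize(c['img'][:,:,::-1],(800,600),interpolation=cv2.INTER_CUBIC))
pickle.dump(d,open('d0.pkl','wb'))
E
```

```text
pics
{'time': 0.0, 'ee_pos': array([0.18931019, 0.59550203, 0.40395634]), 'eef_rot': array([ 1.53297235e-01,  9.88179872e-01, -7.03522231e-04, -6.42659654e-05]), 'width': 0.08726701002776883} 0.1822
scene [[482.92531839194373, 0.0, 282.0015267266773], [0.0, 482.92531839194373, 206.60241725785826], [0.0, 0.0, 1.0]] [[-0.4812850025857201, 0.8765561805564089, -0.0037428083605695953], [0.6079200376062156, 0.33070447298289557, -0.7218502472299657], [-0.6315045321792399, -0.34969102630388704, -0.6920391693824948]] [0.0796368569772286, -0.2434710745564653, 1.9443202983895298]
side [[518.127001199168, 0.0, 279.0211771816487], [0.0, 518.127001199168, 206.87857143217212], [0.0, 0.0, 1.0]] [[0.8089943911861047, -0.5875614620209761, 0.01730905477479702], [-0.3709747451898249, -0.5331816772517562, -0.760325612796484], [0.4559668995231654, 0.6086779340429365, -0.6493114500364633]] [-0.2856405641985895, 0.2963276367411769, 1.212969642819369]
wrist [[325.19226210127806, 0.0, 277.2423702061728], [0.0, 325.19226210127806, 207.4343773275652], [0.0, 0.0, 1.0]] [[0.3037848572454475, 0.9527387635291756, -0.0018997308399337214], [0.9239992304322917, -0.2941338919107248, 0.24435768003070063], [0.23225025870577468, -0.07598751277908229, -0.9696833066691172]] [-0.622886727639493, -0.028928157410804792, 0.38983533998839]
```

View pics/scene0.png

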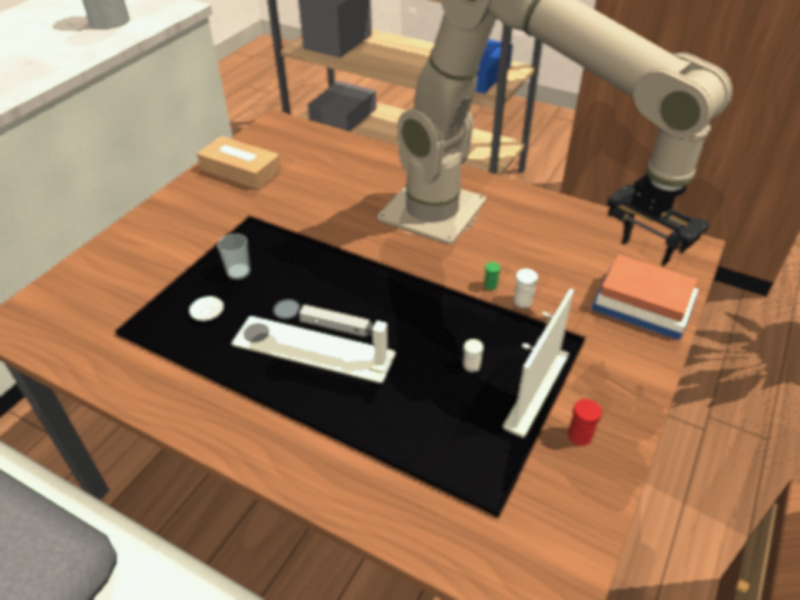

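View pics/side0.png

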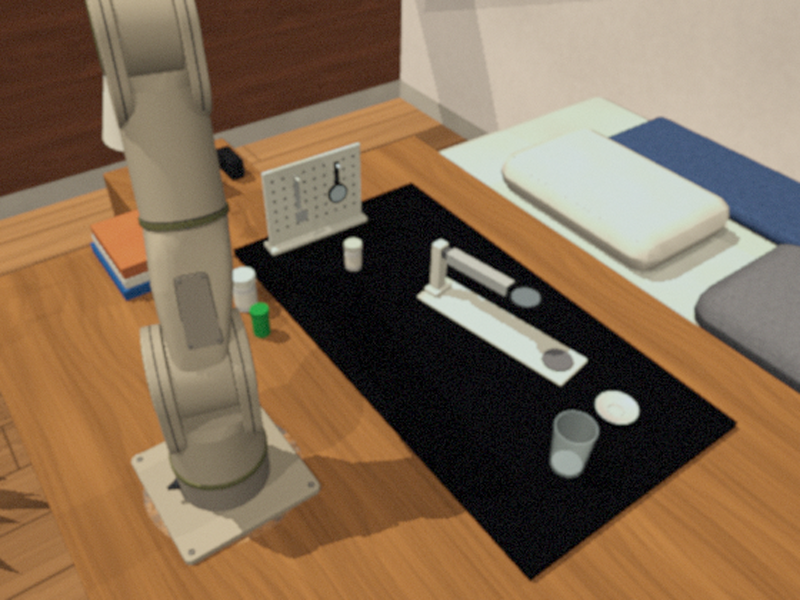

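The intended bottle is the small white one on the tray: scene (472,365), side (354,268). The larger white one stands off the tray. The lens and tube point to world -y, and the round plate is at scene (256,333), side (557,359).

```bash
cat > h.py <<'E'
import numpy as np
def ray(c,u,v,fish=False):
    K=c['camera_matrix'];x=np.array([(u-K[0,2])/K[0,0],(v-K[1,2])/K[1,1]])
    if fish:
        a=np.hypot(*x);d=np.r_[x/a*np.sin(a),np.cos(a)] if a>1e-9 else np.array([0,0,1.])
    else: d=np.r_[x,1]
    R=np.array(c['R']);return -R.T@np.array(c['t']),R.T@d
def atz(c,u,v,z,fish=False):
    o,d=ray(c,u,v,fish);return o+d*(z-o[2])/d[2]
def proj(c,X,fish=False):
    K=c['camera_matrix'];p=np.array(c['R'])@X+c['t']
    if fish:
        a=np.arctan2(np.hypot(p[0],p[1]),p[2]);q=p[:2]/np.hypot(p[0],p[1])*a
    else:q=p[:2]/p[2]
    return q*K[0,0]+K[:2,2]
E
python3 - <<'E'
import pickle,numpy as np,cv2
from h import *
d=pickle.load(open('d0.pkl','rb'))
np.set_printoptions(precision=4,suppress=True)
P={'bot base':(.006,(472,366),(354,267)),'bot top':(.07,(473,343),(352,241)),'plate':(.018,(256,333),(557,359)),
'corner+x-y':(.014,(233,342),(586,360)),'corner -x-y':(.014,(246,319),(563,381)),'lens':(.118,(287,309),(526,297)),'posttop':(.134,(381,324),(440,243)),
'corner+x+y':(.014,(387,377),None),'corner-x+y':(.014,(396,349),(417,295)),'tumbler':(.006,(238,273),(568,467)),'dish':(.01,(206,310),(617,408))}
for k,(z,a,b) in P.items():
    print(k,atz(d['scene'],a[0]*.7,a[1]*.7,z), atz(d['side'],b[0]*.7,b[1]*.7,z) if b else '')
for n,(x0,y0,w,h) in {'scene':(155,200,130,75),'side':(280,160,150,115)}.items():
    cv2.imwrite(f'pics/{n}crop.png',cv2.resize(d[n]['img'][y0:y0+h,x0:x0+w,::-1],None,fx=5,fy=5,interpolation=cv2.INTER_CUBIC))
E
```

```text
bot base [0.4767 0.3446 0.006 ] [0.4747 0.3347 0.006 ]
bot top [0.4685 0.3385 0.07  ] [0.4774 0.3442 0.07  ]
plate [ 0.6328 -0.1262  0.018 ] [ 0.6281 -0.1331  0.018 ]
corner+x-y [ 0.6774 -0.1576  0.014 ] [ 0.6751 -0.1645  0.014 ]
corner -x-y [ 0.6053 -0.1772  0.014 ] [ 0.5995 -0.1778  0.014 ]
lens [ 0.6116 -0.0401  0.118 ] [ 0.6137 -0.0446  0.118 ]
posttop [0.5665 0.1689 0.134 ] [0.5724 0.1644 0.134 ]
corner+x+y [0.599  0.1991 0.014 ] 
corner-x+y [0.5193 0.1768 0.014 ] [0.5255 0.1723 0.014 ]
tumbler [ 0.4801 -0.3023  0.006 ] [ 0.4718 -0.3162  0.006 ]
dish [ 0.6242 -0.2826  0.01  ] [ 0.6347 -0.2781  0.01  ]
```

View pics/scenecrop.png

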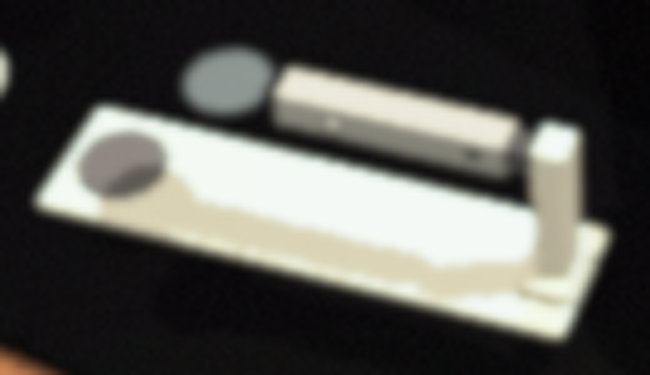

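Pin at crop (335,124), i.e. image (222,225); plate at crop (122,165); the empty hole is at (473,155). The stand's yaw is about 0.2 rad. I'll raise the tool and spin it so the fingers close along the stand's x.

Call:
move_arm --steps '[{"dz": -2.5,"spin": 0.133},{"dz": -2.5,"spin": 0.133},{"spin": 0.133},{"spin": 0.133},{"spin": 0.133},{"spin": 0.133},{"spin": 0.133},{"spin": 0.133},{}]' --claw 8.7

```text
$.steps[0]: bad value
```

```bash
cat >> h.py <<'E'
def rel(target,gp=0.164):
    "shift (tool cm) taking the grasp point to target"
    from bench import telemetry
    from scipy.spatial.transform import Rotation as Ro
    s=telemetry.read_state();R=Ro.from_quat(s['eef_rot']).as_matrix()
    g=np.array(s['ee_pos'])+R[:,2]*gp
    print('t',s['time'],'gp',g.round(4),'yaw tool y',np.arctan2(R[1,1],R[0,1]).round(3),'z',R[:,2].round(3),'shift cm',(R.T@(np.array(target)-g)*100).round(2))
E
python3 - <<'E'
from h import *;import pickle
rel([.475,.33,.20])
d=pickle.load(open('d0.pkl','rb'))
for u,v in[(268,247),(367,216)]:print(atz(d['side'],u*.7,v*.7,.012).round(3))
for u,v in[(508,428),(566,355)]:print(atz(d['scene'],u*.7,v*.7,.012).round(3))
E
```

```text
t 0.15 gp [0.1893 0.5954 0.2402] yaw tool y 1.263 z [-0.    -0.001 -1.   ] shift cm [-35.27 -16.63   4.03]
[0.351 0.499 0.012]
[0.604 0.475 0.012]
[0.596 0.478 0.012]
[0.353 0.516 0.012]
```

Call:
move_arm --steps '[{"dx": 0,"dy": 0,"dz": -2.5,"spin": 0.133},{"dx": 0,"dy": 0,"dz": -2.5,"spin": 0.133},{"dx": 0,"dy": 0,"dz": 0,"spin": 0.133},{"dx": 0,"dy": 0,"dz": 0,"spin": 0.133},{"dx": 0,"dy": 0,"dz": 0,"spin": 0.133},{"dx": 0,"dy": 0,"dz": 0,"spin": 0.133},{"dx": 0,"dy": 0,"dz": 0,"spin": 0.133},{"dx": 0,"dy": 0,"dz": 0,"spin": 0.133},{"dx": 0,"dy": 0,"dz": 0,"spin": 0}]' --claw 8.7

```text
time: 1.05
ee_pos: [0.1892, 0.5956, 0.4544]
eef_rot: [0.634, 0.773, -0.0, 0.0]
ft_force: [-0.5, 1.0, -0.0]
width: 0.0867
grip_force: 0.0
```

Run:
```python
from h import *
rel([.475,.335,.24])
```

```text
t 1.05 gp [0.1892 0.5955 0.2904] yaw tool y 0.197 z [-0.    -0.001 -1.   ] shift cm [-31.14  22.93   5.06]
```

Call:
move_arm --steps '[{"dx": -3.1,"dy": 2.3,"dz": 0,"spin": 0},{"dx": -3.1,"dy": 2.3,"dz": 0,"spin": 0},{"dx": -3.1,"dy": 2.3,"dz": 0,"spin": 0},{"dx": -3.1,"dy": 2.3,"dz": 0,"spin": 0},{"dx": -3.1,"dy": 2.3,"dz": 0,"spin": 0},{"dx": -3.1,"dy": 2.3,"dz": 0,"spin": 0},{"dx": -3.1,"dy": 2.3,"dz": 0,"spin": 0},{"dx": -3.1,"dy": 2.3,"dz": 0,"spin": 0},{"dx": -3.1,"dy": 2.3,"dz": 2,"spin": 0},{"dx": -3.1,"dy": 2.3,"dz": 3,"spin": 0},{"dx": 0,"dy": 0,"dz": 3,"spin": 0},{"dx": 0,"dy": 0,"dz": 0,"spin": 0}]'

```text
time: 2.25
ee_pos: [0.4758, 0.3358, 0.3708]
eef_rot: [0.633, 0.774, -0.003, -0.0]
ft_force: [-0.8, 0.3, 0.1]
width: 0.0871
grip_force: 0.0
```

Run:
```python
from h import *;from bench import imaging;import cv2,pickle
rel([.475,.335,.05])
c=imaging.camera('wrist');pickle.dump(c,open('w1.pkl','wb'))
print(proj(c,np.array([.475,.335,.07]),True))
cv2.imwrite('pics/w1.png',cv2.resize(c['img'][:,:,::-1],(800,600),interpolation=cv2.INTER_CUBIC))
```

```text
t 2.25 gp [0.475  0.335  0.2068] yaw tool y 0.201 z [-0.005 -0.005 -1.   ] shift cm [ 0.05  0.1  15.68]
[279.27983208 201.07925497]
```

View pics/w1.png

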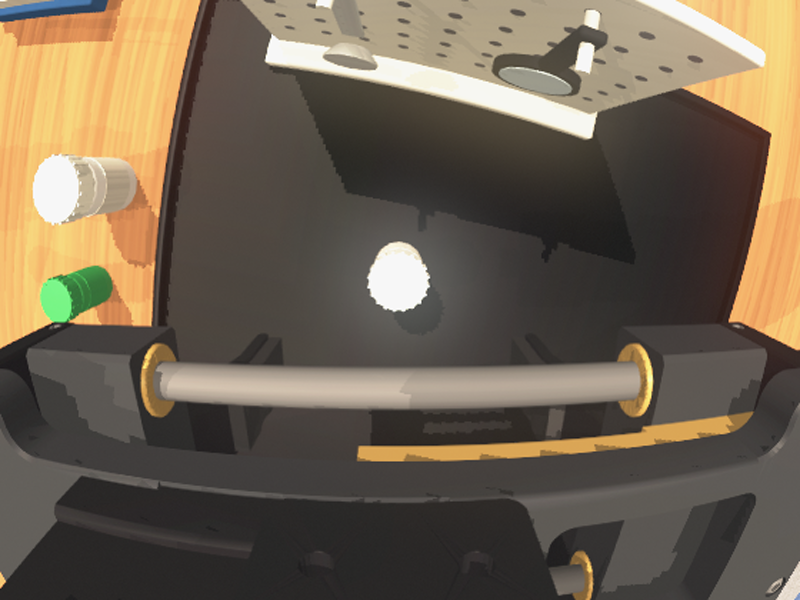

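The white cap top is centred at about (398,281), i.e. image (278.6,196.7), well inside the finger gap.

Run:
```python
from h import *;import pickle
c=pickle.load(open('w1.pkl','rb'))
p=atz(c,278.6,196.7,.07,True);print(p,'cam',-np.array(c['R']).T@c['t'])
rel([p[0],p[1],.05])
```

```text
[0.47361785 0.33877277 0.07      ] cam [0.46171272 0.39963325 0.35040527]
t 2.3 gp [0.4751 0.3368 0.2094] yaw tool y 0.202 z [-0.003 -0.002 -1.   ] shift cm [ 0.24 -0.05 15.94]
```

Call:
move_arm --steps '[{"dx": 0.2,"dy": 0,"dz": 2,"spin": 0},{"dx": 0,"dy": 0,"dz": 3,"spin": 0},{"dx": 0,"dy": 0,"dz": 3,"spin": 0},{"dx": 0,"dy": 0,"dz": 3,"spin": 0},{"dx": 0,"dy": 0,"dz": 3,"spin": 0},{"dx": 0,"dy": 0,"dz": 2,"spin": 0},{"dx": 0,"dy": 0,"dz": 0,"spin": 0},{"dx": 0,"dy": 0,"dz": 0,"spin": 0}]'

```text
time: 3.1
ee_pos: [0.4758, 0.3405, 0.2166]
eef_rot: [0.632, 0.775, 0.001, -0.0]
ft_force: [0.7, 0.2, 0.5]
width: 0.0871
grip_force: 0.0
```

```bash
python3 -c "
from h import *
rel([.4736,.3388,.05])"
```

```text
t 3.1 gp [0.476  0.3408 0.0526] yaw tool y 0.202 z [ 0.001  0.002 -1.   ] shift cm [-0.15 -0.27  0.26]
```

Call:
move_arm --steps '[{"dx": 0,"dy": 0,"dz": 0,"spin": 0},{"dx": 0,"dy": 0,"dz": 0,"spin": 0},{"dx": 0,"dy": 0,"dz": 0,"spin": 0},{"dx": 0,"dy": 0,"dz": 0,"spin": 0},{"dx": 0,"dy": 0,"dz": 0,"spin": 0},{"dx": 0,"dy": 0,"dz": 0,"spin": 0},{"dx": 0,"dy": 0,"dz": 0,"spin": 0},{"dx": 0,"dy": 0,"dz": 0,"spin": 0},{"dx": 0,"dy": 0,"dz": 0,"spin": 0},{"dx": 0,"dy": 0,"dz": 0,"spin": 0}]' --claw 2.5 --squeeze 12

```text
time: 4.1
ee_pos: [0.4757, 0.3392, 0.2147]
eef_rot: [0.633, 0.774, -0.0, -0.0]
ft_force: [-0.4, -0.2, 0.3]
width: 0.0356
grip_force: 12.1
```

Call:
move_arm --steps '[{"dx": 0,"dy": 0,"dz": -3,"spin": 0},{"dx": 0,"dy": 0,"dz": -4,"spin": 0},{"dx": 0,"dy": 0,"dz": -4,"spin": 0},{"dx": 0,"dy": 0,"dz": -4,"spin": 0},{"dx": 0,"dy": 0,"dz": -2,"spin": 0},{"dx": 0,"dy": 0,"dz": 0,"spin": 0}]'

```text
time: 4.7
ee_pos: [0.4763, 0.3394, 0.3882]
eef_rot: [0.633, 0.774, 0.003, 0.0]
ft_force: [0.9, 1.0, -1.4]
width: 0.0359
grip_force: 12.1
```

```bash
python3 -c "
from h import *
rel([.6305,-.1297,.22])"
```

```text
t 4.7 gp [0.477  0.34   0.2242] yaw tool y 0.199 z [ 0.004  0.004 -1.   ] shift cm [-49.08   5.77   0.3 ]
```

Call:
move_arm --steps '[{"dx": -3,"dy": 0.5,"dz": 0,"spin": 0},{"dx": -4.5,"dy": 0.5,"dz": 0,"spin": 0},{"dx": -4.5,"dy": 0.5,"dz": 0,"spin": 0},{"dx": -4.5,"dy": 0.5,"dz": 0,"spin": 0},{"dx": -4.5,"dy": 0.5,"dz": 0,"spin": 0},{"dx": -4.5,"dy": 0.5,"dz": 0,"spin": 0},{"dx": -4.5,"dy": 0.5,"dz": 0,"spin": 0},{"dx": -4.5,"dy": 0.5,"dz": 0,"spin": 0},{"dx": -4.5,"dy": 0.5,"dz": 0,"spin": 0},{"dx": -4.5,"dy": 0.5,"dz": 0,"spin": 0},{"dx": -4,"dy": 0.5,"dz": 0,"spin": 0},{"dx": -1.6,"dy": 0.3,"dz": 0,"spin": 0}]'

```text
time: 5.9
ee_pos: [0.6293, -0.1353, 0.3833]
eef_rot: [0.635, 0.772, -0.001, -0.0]
ft_force: [-1.1, 0.2, -1.1]
width: 0.0358
grip_force: 12.1
```

Call:
move_arm --steps '[{"dx": 0,"dy": 0,"dz": 0,"spin": 0},{"dx": 0,"dy": 0,"dz": 0,"spin": 0},{"dx": 0,"dy": 0,"dz": 0,"spin": 0}]'

```text
time: 6.2
ee_pos: [0.6297, -0.1287, 0.3842]
eef_rot: [0.632, 0.775, 0.0, -0.001]
ft_force: [0.0, 0.3, -1.1]
width: 0.0356
grip_force: 12.1
```

Run:
```python
from h import *;from bench import imaging;import cv2,pickle
rel([.6305,-.1297,.22])
c=imaging.camera('wrist');pickle.dump(c,open('w2.pkl','wb'))
print(proj(c,np.array([.6305,-.1297,.018]),True)/.7)
cv2.imwrite('pics/w2.png',cv2.resize(c['img'][:,:,::-1],(800,600),interpolation=cv2.INTER_CUBIC))
```

```text
t 6.2 gp [ 0.6296 -0.1285  0.2202] yaw tool y 0.201 z [-0.001  0.001 -1.   ] shift cm [-0.14  0.07  0.02]
[398.37974367 270.42084652]
```

View pics/w2.png

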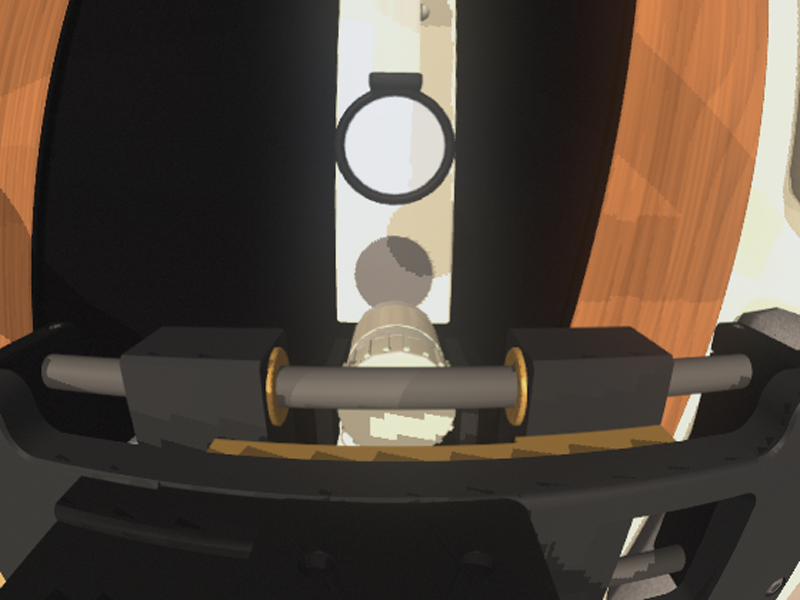

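The plate disc spans columns 355–433 with its top at row 236, so its centre is about (394,274). Lens centre is (396,145) and the pin about (425,12).

Run:
```python
from h import *;import pickle
c=pickle.load(open('w2.pkl','rb'))
f=lambda u,v,z:atz(c,u*.7,v*.7,z,True)
pl=f(394,274,.018);le=f(396,145,.118);pi=f(425,12,.118);print(pl,le,pi)
print([f(u,v,.018) for u,v in[(355,273),(433,273),(394,236)]])
print(np.arctan2(*( -(le-pl)[:1]),(le-pl)[1]))
rel([pl[0],pl[1],.062])
```

```text
[ 0.62779403 -0.13307645  0.018     ] [ 0.61158965 -0.04547611  0.118     ] [0.61183431 0.03100019 0.118     ]
[array([ 0.59853272, -0.13818575,  0.018     ]), array([ 0.65670829, -0.12636978,  0.018     ]), array([ 0.62203453, -0.10461308,  0.018     ])]
0.1829131933713488
t 6.25 gp [ 0.6296 -0.1286  0.2204] yaw tool y 0.201 z [-0.     0.001 -1.   ] shift cm [-0.42 -0.26 15.84]
```

Call:
move_arm --steps '[{"dx": -0.4,"dy": -0.25,"dz": 2,"spin": 0},{"dx": 0,"dy": 0,"dz": 3,"spin": 0},{"dx": 0,"dy": 0,"dz": 3,"spin": 0},{"dx": 0,"dy": 0,"dz": 3,"spin": 0},{"dx": 0,"dy": 0,"dz": 2,"spin": 0},{"dx": 0,"dy": 0,"dz": 1.3,"spin": 0},{"dx": 0,"dy": 0,"dz": 0.6,"spin": 0},{"dx": 0,"dy": 0,"dz": 0,"spin": 0},{"dx": 0,"dy": 0,"dz": 0,"spin": 0},{"dx": 0,"dy": 0,"dz": 0,"spin": 0}]'

```text
time: 7.25
ee_pos: [0.6283, -0.1351, 0.2369]
eef_rot: [0.633, 0.774, 0.001, 0.001]
ft_force: [1.0, 0.3, -1.1]
width: 0.0356
grip_force: 12.1
```

Run:
```python
from h import *;from bench import imaging
import cv2
rel([.6278,-.1331,.0627])
c=imaging.camera('side');cv2.imwrite('pics/s2.png',cv2.resize(c['img'][160:280,280:440,::-1],None,fx=5,fy=5,interpolation=cv2.INTER_CUBIC))
```

```text
t 7.25 gp [ 0.6286 -0.1351  0.0729] yaw tool y 0.199 z [ 0.002 -0.    -1.   ] shift cm [ 0.21 -0.05  1.02]
```

View pics/s2.png

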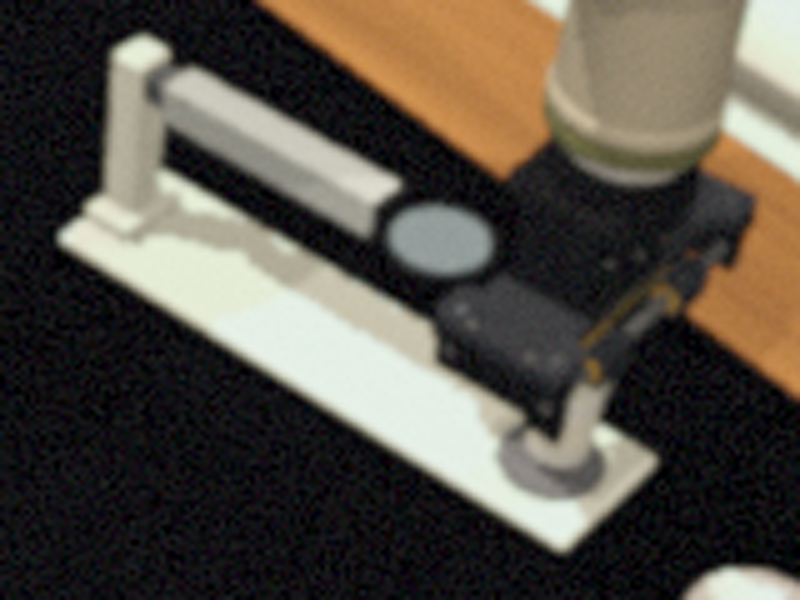

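The bottle is about 1 cm above the plate disc (550,462) and its base at (570,455) is over it. The gripper clears the lens.

Call:
move_arm --steps '[{"dx": 0.2,"dy": 0,"dz": 0.3,"spin": 0},{"dx": 0,"dy": 0,"dz": 0.3,"spin": 0},{"dx": 0,"dy": 0,"dz": 0.2,"spin": 0},{"dx": 0,"dy": 0,"dz": 0.1,"spin": 0},{"dx": 0,"dy": 0,"dz": 0,"spin": 0},{"dx": 0,"dy": 0,"dz": 0,"spin": 0},{"dx": 0,"dy": 0,"dz": 0,"spin": 0},{"dx": 0,"dy": 0,"dz": 0,"spin": 0}]'

```text
time: 8.1
ee_pos: [0.6275, -0.1332, 0.2268]
eef_rot: [0.633, 0.774, 0.0, -0.0]
ft_force: [-0.7, 0.4, 0.5]
width: 0.036
grip_force: 12.0
```

```bash
python3 -c "
from h import *
rel([.6278,-.1331,.0627])"
```

```text
t 8.1 gp [ 0.6275 -0.1331  0.0628] yaw tool y 0.199 z [ 0.  0. -1.] shift cm [-0.    0.03  0.01]
```

Call:
move_arm --steps '[{"dx": 0,"dy": 0,"dz": 0,"spin": 0},{"dx": 0,"dy": 0,"dz": 0,"spin": 0},{"dx": 0,"dy": 0,"dz": 0,"spin": 0},{"dx": 0,"dy": 0,"dz": 0,"spin": 0},{"dx": 0,"dy": 0,"dz": 0,"spin": 0},{"dx": 0,"dy": 0,"dz": 0,"spin": 0},{"dx": 0,"dy": 0,"dz": 0,"spin": 0},{"dx": 0,"dy": 0,"dz": 0,"spin": 0}]' --claw 8.7

```text
time: 8.9
ee_pos: [0.6276, -0.1331, 0.2267]
eef_rot: [0.633, 0.774, 0.0, -0.0]
ft_force: [0.3, -0.0, 0.0]
width: 0.085
grip_force: 0.0
```

Call:
move_arm --steps '[{"dx": 0,"dy": 0,"dz": -1,"spin": 0},{"dx": 0,"dy": 0,"dz": -2,"spin": 0},{"dx": 0,"dy": 0,"dz": -3,"spin": 0},{"dx": 0,"dy": 0,"dz": -4,"spin": 0},{"dx": 0,"dy": 0,"dz": -4,"spin": 0},{"dx": 0,"dy": 0,"dz": -2,"spin": 0},{"dx": 3,"dy": 0,"dz": 0,"spin": 0},{"dx": 3,"dy": 0,"dz": 0,"spin": 0},{"dx": 3,"dy": 0,"dz": 0,"spin": 0},{"dx": 0,"dy": 0,"dz": 0,"spin": 0},{"dx": 0,"dy": 0,"dz": 0,"spin": 0},{"dx": 0,"dy": 0,"dz": 0,"spin": 0}]'

```text
time: 10.1
ee_pos: [0.6097, -0.0462, 0.3873]
eef_rot: [0.634, 0.773, -0.0, 0.0]
ft_force: [-0.8, -0.3, 1.1]
width: 0.0872
grip_force: 0.0
```

Run:
```python
from h import *;from bench import imaging
import cv2,pickle
rel([.597,.0285,.118])
c=imaging.camera('side');w=imaging.camera('wrist');pickle.dump(w,open('w3.pkl','wb'))
a=cv2.resize(c['img'][180:280,330:430],(400,400),interpolation=cv2.INTER_CUBIC)
b=cv2.resize(w['img'][:280],(800,400))[:, 200:600]
b=cv2.resize(w['img'][0:250,160:410],(400,400),interpolation=cv2.INTER_CUBIC)
cv2.imwrite('pics/m3.png',np.hstack([a,b])[:,:,::-1])
```

```text
t 10.1 gp [ 0.6098 -0.0463  0.2233] yaw tool y 0.197 z [ 0.001 -0.001 -1.   ] shift cm [ 7.59  0.21 10.52]
```

View pics/m3.png

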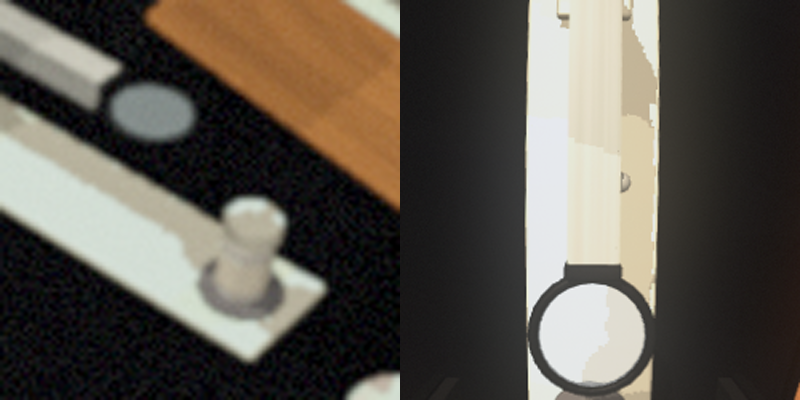

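The bottle stands upright on the disc. In the wrist crop the pin is at (628,182), the tube top's edges are at columns 568/620, and the lens centre is (590,335).

Run:
```python
from h import *;import pickle
c=pickle.load(open('w3.pkl','rb'))
f=lambda u,v,z:atz(c,160+(u-400)/1.6,v/1.6,z,True)
l=f(568,182,.13);rr=f(620,182,.13);p=f(625,182,.118);le=f(590,335,.118);top=f(568,30,.13);top2=f(620,30,.13)
print(l,rr,np.linalg.norm(l-rr),p,le,top,top2)
ce=(l+rr)/2;print(ce, 'dir',(top+top2)/2-ce, 'lens->',le+.075*np.array([-np.sin(.2),np.cos(.2),0]))
rel([ce[0],ce[1],.118])
rel([*(le+.075*np.array([-np.sin(.2),np.cos(.2),0]))[:2],.118])
```

```text
[0.58560653 0.02530107 0.13      ] [0.60854093 0.02991475 0.13      ] 0.023393854222285584 [0.61149582 0.03103201 0.118     ] [ 0.60986843 -0.04546747  0.118     ] [0.57141022 0.09617509 0.13      ] [0.59462463 0.10091214 0.13      ]
[0.59707373 0.02760791 0.13      ] dir [-0.01405631  0.07093571  0.        ] lens-> [0.59496823 0.02803752 0.118     ]
t 10.2 gp [ 0.6098 -0.0464  0.223 ] yaw tool y 0.197 z [ 0. -0. -1.] shift cm [ 7.51  0.2  10.49]
t 10.2 gp [ 0.6098 -0.0464  0.223 ] yaw tool y 0.197 z [ 0. -0. -1.] shift cm [ 7.6   0.   10.49]
```

Call:
move_arm --steps '[{"dx": 3.5,"dy": 0.15,"dz": 0,"spin": 0},{"dx": 4.05,"dy": 0,"dz": 0,"spin": 0},{"dx": 0,"dy": 0,"dz": 2,"spin": 0},{"dx": 0,"dy": 0,"dz": 2.5,"spin": 0},{"dx": 0,"dy": 0,"dz": 2.5,"spin": 0},{"dx": 0,"dy": 0,"dz": 2,"spin": 0},{"dx": 0,"dy": 0,"dz": 1.4,"spin": 0},{"dx": 0,"dy": 0,"dz": 0,"spin": 0},{"dx": 0,"dy": 0,"dz": 0,"spin": 0},{"dx": 0,"dy": 0,"dz": 0,"spin": 0}]'

```text
time: 11.2
ee_pos: [0.5968, 0.0292, 0.284]
eef_rot: [0.633, 0.774, 0.001, 0.001]
ft_force: [-0.9, 0.5, -0.2]
width: 0.0873
grip_force: 0.0
```

```bash
python3 -c "
from h import *
rel([.5963,.0278,.118])"
```

```text
t 11.2 gp [0.5971 0.0292 0.12  ] yaw tool y 0.199 z [ 0.002  0.    -1.   ] shift cm [-0.13 -0.1   0.2 ]
```

Call:
move_arm --steps '[{"dx": -0.1,"dy": 0,"dz": 0.2,"spin": 0},{"dx": 0,"dy": 0,"dz": 0,"spin": 0},{"dx": 0,"dy": 0,"dz": 0,"spin": 0},{"dx": 0,"dy": 0,"dz": 0,"spin": 0},{"dx": 0,"dy": 0,"dz": 0,"spin": 0},{"dx": 0,"dy": 0,"dz": 0,"spin": 0},{"dx": 0,"dy": 0,"dz": 0,"spin": 0},{"dx": 0,"dy": 0,"dz": 0,"spin": 0},{"dx": 0,"dy": 0,"dz": 0,"spin": 0},{"dx": 0,"dy": 0,"dz": 0,"spin": 0},{"dx": 0,"dy": 0,"dz": 0,"spin": 0},{"dx": 0,"dy": 0,"dz": 0,"spin": 0}]' --claw 1.5 --squeeze 30

```text
time: 12.4
ee_pos: [0.5971, 0.0287, 0.2809]
eef_rot: [0.633, 0.774, 0.001, 0.001]
ft_force: [5.3, 0.6, -2.9]
width: 0.0233
grip_force: 30.0
```

Width is 23 mm, so the pin is flush. Sliding the tube out.

Call:
move_arm --steps '[{"dx": -0.5,"dy": 0.05,"dz": 0,"spin": 0},{"dx": -0.5,"dy": 0,"dz": 0,"spin": 0},{"dx": -1,"dy": 0,"dz": 0,"spin": 0},{"dx": -1,"dy": 0,"dz": 0,"spin": 0},{"dx": -1,"dy": 0,"dz": 0,"spin": 0},{"dx": -1,"dy": 0,"dz": 0,"spin": 0},{"dx": 0,"dy": 0,"dz": 0,"spin": 0},{"dx": 0,"dy": 0,"dz": 0,"spin": 0}]'

```text
time: 13.2
ee_pos: [0.607, -0.0223, 0.2809]
eef_rot: [0.634, 0.773, -0.001, 0.001]
ft_force: [1.3, -2.6, 2.2]
width: 0.0234
grip_force: 30.0
```

Run:
```python
from h import *;from bench import imaging
import cv2
rel([.6278-.0149,-.1331+.0735,.118])
c=imaging.camera('scene');cv2.imwrite('pics/s4.png',cv2.resize(c['img'][200:275,155:285,::-1],None,fx=5,fy=5,interpolation=cv2.INTER_CUBIC))
```

```text
t 13.2 gp [ 0.6071 -0.0226  0.1169] yaw tool y 0.197 z [ 0.001 -0.002 -1.   ] shift cm [-3.74 -0.16 -0.1 ]
```

View pics/s4.png

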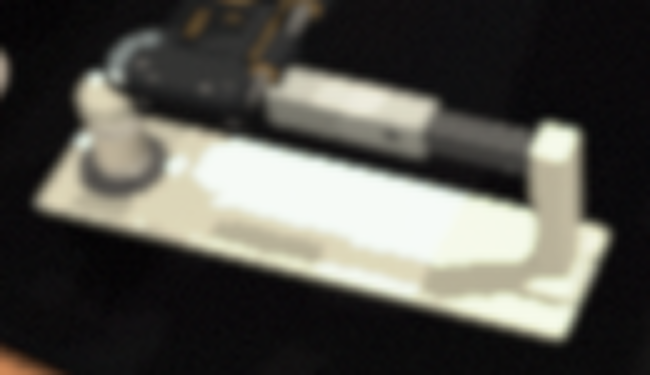

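The tube has slid about 5 cm (bare inner bar visible at 440–530), and the bottle stands undisturbed on the disc at (120,160).

Call:
move_arm --steps '[{"dx": -1,"dy": 0,"dz": 0,"spin": 0},{"dx": -1,"dy": 0,"dz": 0,"spin": 0},{"dx": -0.8,"dy": 0,"dz": 0,"spin": 0},{"dx": -0.3,"dy": 0,"dz": 0,"spin": 0},{"dx": -0.2,"dy": 0,"dz": 0,"spin": 0},{"dx": -0.2,"dy": 0,"dz": 0,"spin": 0},{"dx": -0.1,"dy": 0,"dz": 0,"spin": 0},{"dx": -0.1,"dy": 0,"dz": 0,"spin": 0},{"dx": -0.1,"dy": 0,"dz": 0,"spin": 0},{"dx": 0,"dy": 0,"dz": 0,"spin": 0},{"dx": 0,"dy": 0,"dz": 0,"spin": 0}]'

```text
time: 14.35
ee_pos: [0.6141, -0.0584, 0.2808]
eef_rot: [0.634, 0.774, -0.001, -0.0]
ft_force: [-4.2, -3.5, 5.4]
width: 0.0236
grip_force: 30.0
```

```bash
python3 -c "
from h import *
rel([.5971+.0179,.0287-.0882,.118])"
```

```text
t 14.35 gp [ 0.6139 -0.0585  0.1168] yaw tool y 0.199 z [-0.001 -0.001 -1.   ] shift cm [-0.12  0.08 -0.12]
```

Call:
move_arm --steps '[{"dx": -0.1,"dy": 0,"dz": 0,"spin": 0},{"dx": -0.1,"dy": 0,"dz": 0,"spin": 0},{"dx": -0.1,"dy": 0,"dz": 0,"spin": 0},{"dx": 0,"dy": 0,"dz": 0,"spin": 0},{"dx": 0,"dy": 0,"dz": 0,"spin": 0}]'

```text
time: 14.85
ee_pos: [0.6145, -0.0605, 0.2808]
eef_rot: [0.633, 0.774, -0.0, -0.001]
ft_force: [-4.4, -0.2, 6.5]
width: 0.023
grip_force: 30.0
```

Run:
```python
from h import *;from bench import imaging
import cv2
rel([.5971+.0179,.0287-.0882,.118])
c=imaging.camera('scene');cv2.imwrite('pics/s5.png',cv2.resize(c['img'][200:260,175:275,::-1],None,fx=8,fy=8,interpolation=cv2.INTER_CUBIC))
```

```text
t 14.85 gp [ 0.6143 -0.0604  0.1168] yaw tool y 0.199 z [-0.002  0.001 -1.   ] shift cm [ 0.08  0.09 -0.12]
```

View pics/s5.png

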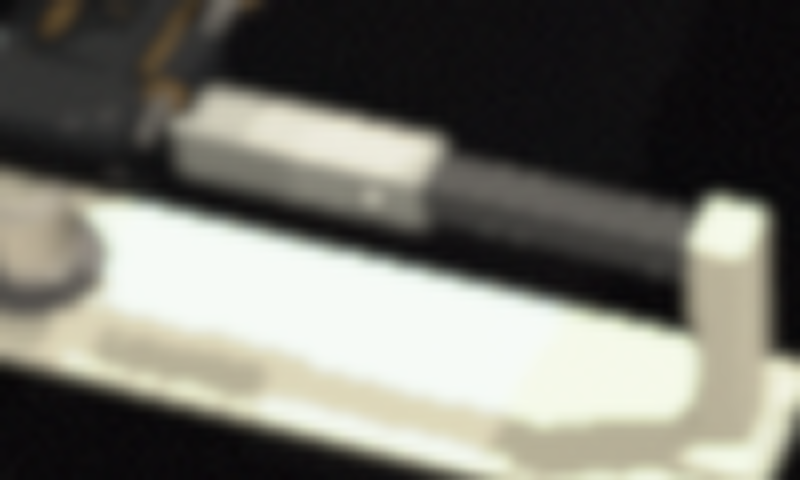

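A bright pin head now shows in the hole at (375,198), which was dark before. One small tug will confirm the lock.

Call:
move_arm --steps '[{"dx": -0.2,"dy": 0,"dz": 0,"spin": 0},{"dx": -0.1,"dy": 0,"dz": 0,"spin": 0},{"dx": 0,"dy": 0,"dz": 0,"spin": 0},{"dx": 0,"dy": 0,"dz": 0,"spin": 0}]'

```text
time: 15.3
ee_pos: [0.615, -0.0619, 0.2808]
eef_rot: [0.633, 0.774, 0.0, -0.002]
ft_force: [-7.4, 4.7, 9.9]
width: 0.0235
grip_force: 30.0
```

Call:
move_arm --steps '[{"dx": 0.3,"dy": 0,"dz": 0,"spin": 0},{"dx": 0,"dy": 0,"dz": 0,"spin": 0}]'

```text
time: 15.5
ee_pos: [0.6145, -0.0602, 0.2808]
eef_rot: [0.633, 0.774, -0.0, -0.001]
ft_force: [-5.1, 1.0, 8.0]
width: 0.0236
grip_force: 30.0
```

Call:
move_arm --steps '[{"dx": 0,"dy": 0,"dz": 0,"spin": 0},{"dx": 0,"dy": 0,"dz": 0,"spin": 0},{"dx": 0,"dy": 0,"dz": 0,"spin": 0},{"dx": 0,"dy": 0,"dz": 0,"spin": 0},{"dx": 0,"dy": 0,"dz": 0,"spin": 0},{"dx": 0,"dy": 0,"dz": 0,"spin": 0},{"dx": 0,"dy": 0,"dz": 0,"spin": 0},{"dx": 0,"dy": 0,"dz": 0,"spin": 0},{"dx": 0,"dy": 0,"dz": 0,"spin": 0}]' --claw 8.7

```text
time: 16.4
ee_pos: [0.615, -0.0607, 0.2807]
eef_rot: [0.633, 0.774, 0.0, -0.0]
ft_force: [-0.9, 0.0, -0.9]
width: 0.0843
grip_force: 0.0
```

Call:
move_arm --steps '[{"dx": 0,"dy": 0,"dz": -2,"spin": 0},{"dx": 0,"dy": 0,"dz": -3,"spin": 0},{"dx": 0,"dy": 0,"dz": -4,"spin": 0},{"dx": 0,"dy": 0,"dz": -4,"spin": 0},{"dx": 0,"dy": 0,"dz": -2,"spin": 0},{"dx": 0,"dy": 0,"dz": 0,"spin": 0},{"dx": 0,"dy": 0,"dz": 0,"spin": 0},{"dx": 0,"dy": 0,"dz": 0,"spin": 0}]'

```text
time: 17.2
ee_pos: [0.6148, -0.0605, 0.4293]
eef_rot: [0.633, 0.774, -0.001, -0.001]
ft_force: [-0.6, 0.4, 0.2]
width: 0.0871
grip_force: 0.0
```

Run:
```python
from h import *;from bench import imaging
import cv2
rel([.6,0,.3])
c=imaging.camera('scene');e=imaging.camera('side')
a=cv2.resize(c['img'][180:270,140:270],(400,277),interpolation=cv2.INTER_CUBIC);b=cv2.resize(e['img'][160:340,280:540],(400,277),interpolation=cv2.INTER_CUBIC)
cv2.imwrite('pics/m6.png',np.hstack([a,b])[:,:,::-1])
```

```text
t 17.2 gp [ 0.6144 -0.0605  0.2653] yaw tool y 0.199 z [-0.002  0.    -1.   ] shift cm [ 6.21 -0.22 -3.47]
```

View pics/m6.png

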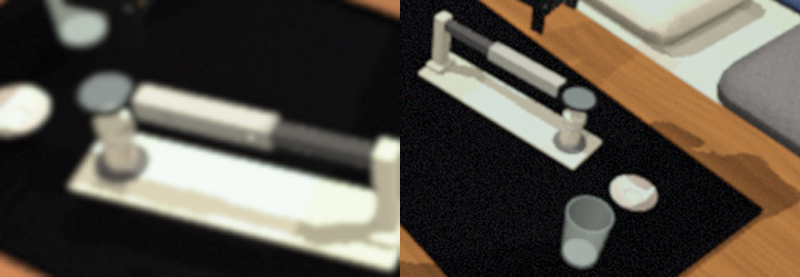

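The lens is over the upright bottle (left view: lens (105,92), bottle (120,145)). The tumbler and dish are where they began, and the gripper is clear.

```bash
python3 -c "
from bench import job
print(job.close_job())"
```

```text
the job is handed in; nothing more can be done
None
```

I handed the job in at about 17 s of the 56 s allowed, but the hand-in returned no verdict. By the cameras, the bottle stands upright on the plate, the tube is slid out with its pin in the other hole (it held a small tug) and the lens over the bottle, the gripper is clear, and the tumbler and dish look unmoved.

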